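# Load and wind the spring-driven turntable

### The arm

A 6-joint arm with a two-finger parallel gripper is mounted at the origin on the work surface. World frame = base frame: x ahead of the robot, y to its left, z up, the work surface at z = 0. Lengths are in m, angles in rad, forces in N, time in s.
With the tool pointing down it reaches from about 0.275 to 0.75 m from the base axis. Payload 10.2 kg.
Tool frame: the origin (TCP) lies midway between the tips of the shut fingers; the grasp point (between the pads) lies 19 mm behind it (env.hold_point_z is the distance from the TCP to the grasp point, in m); x points along the fingers, z is the direction in which the jaws open and shut, and the axes are right-handed (so a half turn about x gives the same grasp; the last joint's range is limited). The gripper opens to 85 mm and grips with 20 to 120 N. Pads are 22 mm wide; open, the fingers measure 114 mm over their backs; the gripper's body (76 mm by 85 mm) begins 54 mm behind the grasp point. The pads swing forward as they close: fully open they stand 13 mm farther back than shut.
Start: joints at [-1.423, 0.313, 1.498, -0, 1.331, -0.223], TCP at [0.19, -0.489, 0.231] pointing down, gripper open.
Joint ranges: [-2.94, 2.94], [-0.97, 2.17], [0.19, 2.56], [-1.23, 4.37], [0.02, 3.11], [-2.88, 2.88]. Speed limits (rad/s): [2.39, 2.39, 3.01, 3.14, 3.14, 3.14].

### API

Orientations are given as a unit quaternion [x, y, z, w].
In Python, from bench import env, kinematics, monitor, eyes, job gives the robot as it stands. The module is installed in compiled form; this text tells all that it offers. Calls block until the motion is done:
- env.reach(position, orientation): joint-space move of the TCP to a pose.
- env.movel(position, velocity=0.15, frame=None, guard=None): straight line of the TCP; frame=None keeps the orientation; velocity is the mean speed in m/s. With guard (N) it stops when the force on the tool has changed by that much, and returns True; else False.
- env.set_joints(angles): joint-space move.
- env.release() and env.close_gripper(effort=None): open the fingers fully, or close them until they stop; effort is the grip in N (None keeps the last).
- env.hold(seconds).
- kinematics.ik(position, orientation): joint angles nearest the present ones, or None.
- monitor.sense(): the state.
- eyes.grab_frame(name): name is "side" or "top"; returns a dict with "frame" (480x640x3 uint8, red, green, blue), "mtx" (3x3 intrinsics, pixels), "view" (4x4, takes a point from world to camera coordinates). Camera axes: x right, y down, z forward; pixel columns grow to the right and rows downward; lengths in m; the calibration is good to about 2 mm. A picture is of the moment at which its call begins. There is no depth.
A pose or a line that the arm cannot do raises env.MotionError and nothing moves.
- job.hand_in(): hands the job in, once; it reports no verdict.
The state is a dict: "clock": time; "joints": joint angles; "qvel": joint speeds; "joint_efforts": joint torques, N m; "position": TCP position; "ee_rot": TCP orientation; "contact_force": force on the tool from outside, world axes, zero at the start; "ft_torque": the same for the moment, N m; "finger_gap": opening from 0.0 (shut) to 1.0 (fully open).
Only numpy, scipy, OpenCV 4.12 (cv2) and the standard library are available. Lean on these libraries where they do the work, as an engineer would, in place of code of your own. Each camera call takes 0.05 s, during which the arm holds its last target.

### The job

Get the spring turntable ready: first swing its brake lever over to the far side (brake on), then stack every loose stone foot ring lying on the bench flat on the spindle, with the steel clamp collar that now sits on the spindle back on top of them. Then wind the brass key clockwise, turn by part turn, until the spring is fully wound, leaving the brake on and not disturbing the teapots, cup and lid standing around.

Things in the scene. Friction and masses are not known exactly. Their poses are not given: they have to be found in the camera images.
- turntable: spring-driven turntable bolted to the bench: grey casing 150 mm (its x) by 300 mm (its y), flat deck 50 mm above the bench. Origin at the bench under the casing's centre. Its x points to the far side, its y to the left. On the deck: platter and spindle at y +95 mm; brake lever at x +25, y -30 mm; winding key at y -105 mm; a small white spring gauge at x -47, y -72 mm. It does not move or turn during this job
- spindle_foot (a point): on the spindle's axis at the top face of the platter (disc 84 mm across, 58 mm above the bench), where the lowest ring rests. The upright steel spindle is 15 mm in diameter and 66 mm high, its last 10 mm tapering to 6 mm
- spindle_top (a point): the tip of the spindle, 66 mm above spindle_foot
- deck_clear (a point): a bare spot on the deck near its front edge, at deck height, wide enough for the collar to be set down meanwhile
- collar: loose steel clamp collar that holds the rings down by its weight: plain ring, outer diameter 50 mm, bore 20 mm, 16 mm high, about 150 g. Origin at its centre, z along its axis; either face may be up. At the start it sits at the foot of the spindle, on the platter
- key_grip (a point): middle of the brass winding key's flat wing: 36 mm long along the point's x, 10 mm thick along y, 30 mm tall; upright on a vertical axis; the wing spans 20 to 50 mm above the deck and the point lies 36 mm above the deck. A round boss of 30 mm diameter and 6 mm height is under it
- key (a joint): turn of the winding key in rad, growing clockwise seen from above, from 0 (run down) to a hard stop at 5.0 (fully wound; 4.6 and more counts as fully wound). It winds a spring (0.010 N m per rad) and has a holding friction of 0.075 N m, so it takes 0.08 to 0.13 N m to wind, stays wherever it is left, and would be turned back if the hand turned back while gripping it. It needs several part turns. At 0 the wing lies along the turntable's x
- gauge (a joint): pointer of the small white spring gauge beside the key, in rad, driven by the key: 0 when run down (it points to the turntable's +y), 3.14 when fully wound (it points to -y), turning clockwise seen from above
- brake_tip (a point): centre of the black ball (26 mm diameter) at the end of the brake lever; the lever is 50 mm long, its pivot 22 mm above the deck on a small dark block 25 mm high, and the ball stands 66 to 72 mm above the deck
- brake (a joint): brake lever in rad: 0 leaning towards the robot's side (turntable -x) = brake off, 1.0 leaning to the far side (+x) = brake on (0.85 and more counts as on). It swings in the turntable's x-z plane, stays where it is left, and about 2 N at the ball moves it
- ring1: (may be absent) one of the loose foot rings for teapots: plain grey stone, outer diameter 58 mm, bore 20 mm, 12 mm thick, about 75 g, all alike. Origin at its centre (so 6 mm above the table when it lies flat), z along its axis; either face may be up. From start to start two, three or four of the rings are there
- ring2: (may be absent) one of the loose foot rings for teapots: plain grey stone, outer diameter 58 mm, bore 20 mm, 12 mm thick, about 75 g, all alike. Origin at its centre (so 6 mm above the table when it lies flat), z along its axis; either face may be up. From start to start two, three or four of the rings are there
- ring3: (may be absent) one of the loose foot rings for teapots: plain grey stone, outer diameter 58 mm, bore 20 mm, 12 mm thick, about 75 g, all alike. Origin at its centre (so 6 mm above the table when it lies flat), z along its axis; either face may be up. From start to start two, three or four of the rings are there
- ring4: (may be absent) one of the loose foot rings for teapots: plain grey stone, outer diameter 58 mm, bore 20 mm, 12 mm thick, about 75 g, all alike. Origin at its centre (so 6 mm above the table when it lies flat), z along its axis; either face may be up. From start to start two, three or four of the rings are there
- teapot_a: bystander: light-grey carved stone teapot about 175 mm over spout (+x) and handle, body 110 mm across, 100 mm high, left of the turntable; origin under its centre; not to be disturbed
- tea_cup: bystander: small stone cup 44 mm across, 30 mm high, in front on the right; origin under its centre; not to be disturbed
- pot_lid: bystander: dark teapot lid 52 mm across with a small knob, 30 mm high, in front on the left; origin under its centre; not to be disturbed
There are look-alikes about, which are no part of the job. Leave any green or pink look-alike of the ring2 alone.

How it is judged:
On the way, in this order (a step that is already met when the one before it is completed fails the run):
1. brake lever swung over to the far side (value of joint brake above 0.85 rad), for 0.2 s.
2. every ring present flat on the spindle and the collar on top of them (horizontal distance between each of ring1, ring2, ring3, ring4, collar and spindle_foot below 0.006 m and angle between the z axis of each of ring1, ring2, ring3, ring4, collar and the z axis of turntable, either way round below 0.12 rad and z of each of ring1, ring2, ring3, ring4 in the frame of spindle_foot below 0.047 m and ((angle between collar's own z axis and vertical below 0.3 rad and z of ring1 in the frame of collar below -0.01 m) or (angle between collar's own z axis and vertical above 2.84 rad and z of ring1 in the frame of collar above 0.01 m)) and ((angle between collar's own z axis and vertical below 0.3 rad and z of ring2 in the frame of collar below -0.01 m) or (angle between collar's own z axis and vertical above 2.84 rad and z of ring2 in the frame of collar above 0.01 m)) and ((angle between collar's own z axis and vertical below 0.3 rad and z of ring3 in the frame of collar below -0.01 m) or (angle between collar's own z axis and vertical above 2.84 rad and z of ring3 in the frame of collar above 0.01 m)) and ((angle between collar's own z axis and vertical below 0.3 rad and z of ring4 in the frame of collar below -0.01 m) or (angle between collar's own z axis and vertical above 2.84 rad and z of ring4 in the frame of collar above 0.01 m)) and z of collar in the frame of spindle_foot below 0.062 m), for 0.3 s.
3. key fully wound with the brake on (value of joint key above 4.6 rad and value of joint brake above 0.85 rad), for 0.2 s.
At the end, for the whole second after the job is handed in: every ring present is on the spindle (centre within 6 mm of its axis, lying flat within 0.12 rad), below the collar, which is on the spindle too, flat and at rest; the brake lever stands at more than 0.85 rad and the key at more than 4.6 rad (all of step 2 and all of step 3 and linear speed of collar below 0.02 m/s); the robot touches nothing.
It fails at once if the teapot a moved by more than 5 cm (distance of teapot_a from where it was at the start of the episode above 0.05 m).
It fails at once if the tea cup moved by more than 5 cm (distance of tea_cup from where it was at the start of the episode above 0.05 m).
It fails at once if the pot lid moved by more than 5 cm (distance of pot_lid from where it was at the start of the episode above 0.05 m).
Of ring1, ring2, ring3, ring4 only 2 to 4 are there at a start; the rules pass over those that are not, and their reading is None.
At some moment in a run one of ring1, ring2, ring3, ring4 may be knocked a few centimetres aside while the robot is not near it.
Once in a run the grip may slacken for a moment while it holds something.
It also fails if it takes over 210 s, if anything falls off the work surface, if the arm or the gripper's body presses on something with over 40 N, if the wrist force passes 120 N, or if a joint passes its speed limit or range.

## Working session

There is one attempt and no reset: what is moved stays moved. The work goes in short steps, each a Python script; the robot and the scene stay as the last script left them, time stands still between calls to the robot, and variables do not carry over. Pictures are saved under pics/ and viewed, and the job is handed in when it is done.

```bash
mkdir -p pics
cat > h.py <<'E'
import numpy as np, cv2
from bench import env, kinematics, monitor, eyes, job
def snap(n,fn=None):
    f=eyes.grab_frame(n)
    if fn: cv2.imwrite('pics/'+fn,cv2.cvtColor(f['frame'],cv2.COLOR_RGB2BGR))
    return f
def ray(f,u,v,z):
    K=np.array(f['mtx']);V=np.array(f['view']);R=V[:3,:3];t=V[:3,3]
    c=-R.T@t; d=R.T@np.linalg.inv(K)@np.array([u,v,1.])
    return c+d*(z-c[2])/d[2]
def proj(f,p):
    K=np.array(f['mtx']);V=np.array(f['view'])
    q=V[:3,:3]@np.array(p)+V[:3,3]; q=K@q; return q[:2]/q[2]
E
python3 - <<'E'
from h import *
for n in('top','side'):
    f=snap(n,n+'0.png'); V=np.array(f['view']); print(n,np.round(f['mtx'],1).tolist(),np.round(-V[:3,:3].T@V[:3,3],3),np.round(V[:3,:3],3).tolist())
s=monitor.sense();print(s)
print(env.hold_point_z)
E
```

```text
top [[593.5, 0.0, 313.2], [0.0, 593.5, 226.1], [0.0, 0.0, 1.0]] [ 0.452 -0.031  1.411] [[-0.027, -1.0, 0.004], [-0.998, 0.027, -0.058], [0.058, -0.005, -0.998]]
side [[575.0, 0.0, 313.9], [0.0, 575.0, 250.7], [0.0, 0.0, 1.0]] [-0.27  -0.802  1.24 ] [[0.708, -0.706, -0.001], [-0.504, -0.504, -0.701], [0.495, 0.497, -0.713]]
{'clock': 0.1, 'joints': array([-1.42339801e+00,  3.13358283e-01,  1.49834959e+00, -2.08916484e-05,
        1.33099805e+00, -2.23401838e-01]), 'qvel': array([ 0.0004115 ,  0.0002737 , -0.00175098, -0.00029091, -0.00040525,
       -0.00027658]), 'joint_efforts': array([ 2.60644032e-03, -4.12901330e+01, -2.60140568e+01, -1.38865148e-04,
        3.05780952e-03,  7.15633206e-06]), 'position': array([ 0.19018829, -0.48909605,  0.23081494]), 'ee_rot': array([ 0.39954371,  0.58387488, -0.39897608,  0.58332927]), 'contact_force': array([-1.13611083,  0.22046243,  0.00490335]), 'ft_torque': array([ 0.02581588, -0.00117503,  0.01960153]), 'finger_gap': 0.9970627044198969}
0.0187
```

View pics/top0.png

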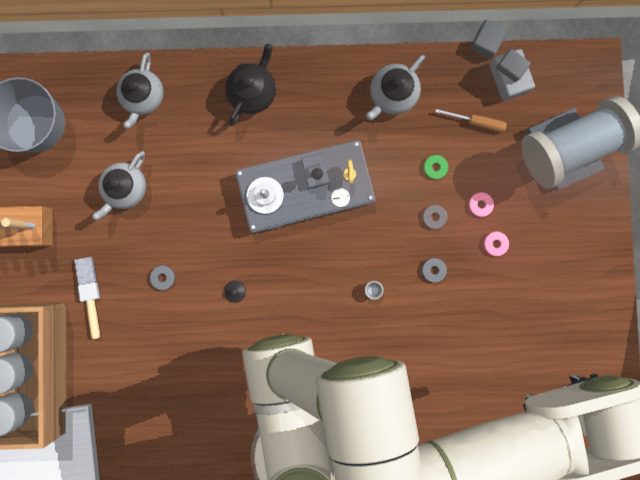

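View pics/side0.png

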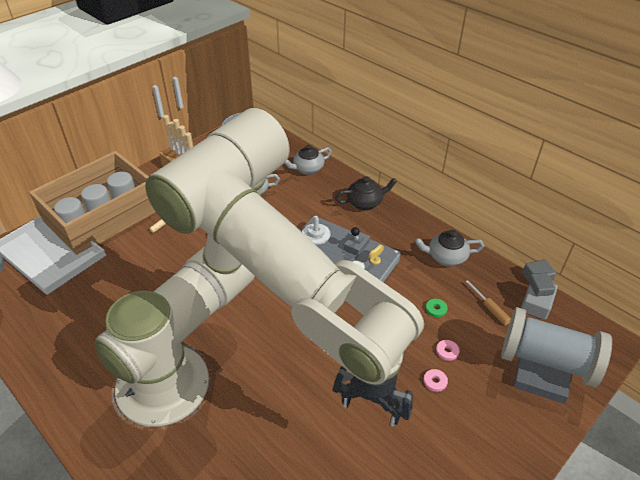

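The top view shows grey rings at about (435,217), (434,270) and (162,278). The turntable's deck corners are at (240,173), (357,143), (372,198) and (253,228), and the collar and spindle are at (264,195). I'll zoom in to measure.

Run:
```python
import cv2
a=cv2.imread('pics/top0.png')
cv2.imwrite('pics/z1.png',cv2.resize(a[135:240,230:385],None,fx=5,fy=5,interpolation=cv2.INTER_CUBIC))
cv2.imwrite('pics/z2.png',cv2.resize(a[180:310,140:520],None,fx=2,fy=2,interpolation=cv2.INTER_CUBIC))
```

```text
(no output)
```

View pics/z1.png

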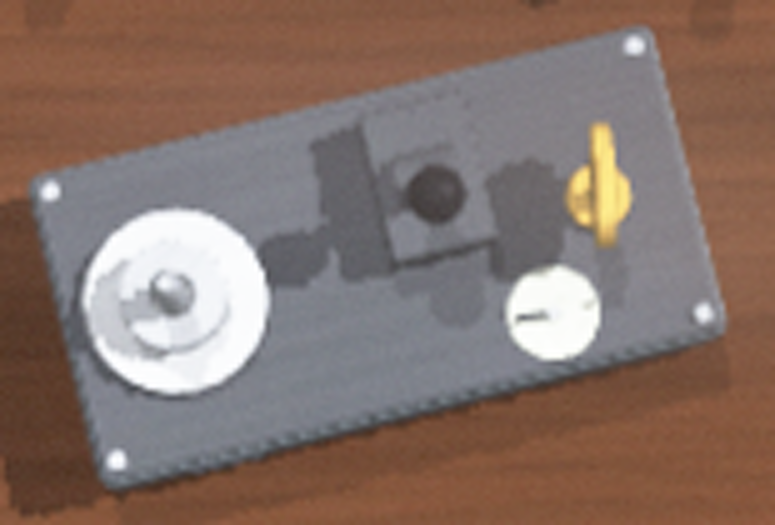

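View pics/z2.png

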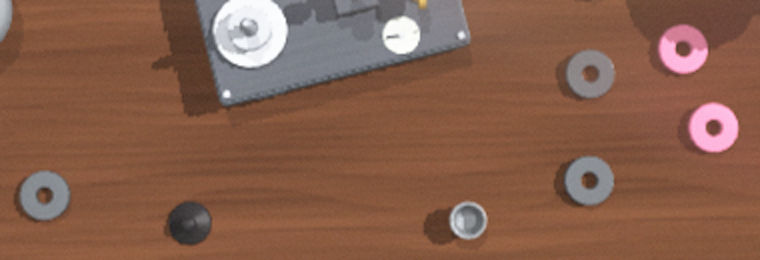

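```bash
cat >> h.py <<'E'
def greyrings(f,exclude=None):
    im=f['frame'].astype(int); 
    mx=im.max(2);mn=im.min(2)
    m=((mx-mn<22)&(mx>70)&(mx<150)).astype(np.uint8)
    n,l,st,c=cv2.connectedComponentsWithStats(m,connectivity=4)
    out=[]
    for i in range(1,n):
        x,y,w,h,a=st[i]
        if 15<w<35 and 15<h<35 and a>200:
            (cx,cy),r=cv2.minEnclosingCircle(np.argwhere(l==i)[:,::-1].astype(np.float32))
            p=ray(f,cx,cy,0.012); out.append((round(cx,1),round(cy,1),round(r,1),a,np.round(p[:2],4), round(float(np.hypot(*p[:2])),3)))
    return out
E
python3 - <<'E'
from h import *
f=snap('top')
S=np.array([(50,190),(635,45),(704,313),(117,460)])/5+np.array([230,135])-0.4
P=np.array([ray(f,u,v,0.0515) for u,v in S]);print(P.round(4)); c=P.mean(0);print('c',c)
ey=(P[0]-P[1]+P[3]-P[2])[:2];ey/=np.linalg.norm(ey);ex=(P[0]+P[1]-P[2]-P[3])[:2];ex/=np.linalg.norm(ex)
print(ey,ex,np.dot(ex,ey)); print(np.linalg.norm(P[0]-P[1]),np.linalg.norm(P[1]-P[2]))
th=np.arctan2(-ey[0],ey[1]); th2=np.arctan2(ex[1],ex[0]);print('yaw',th,th2)
def w(z,x,y): 
    return np.array([c[0]+x*np.cos(th)-y*np.sin(th),c[1]+x*np.sin(th)+y*np.cos(th),z])
for n,(z,x,y) in dict(tip=(.124,0,.095),foot=(.058,0,.095),key=(.100,0,-.105),keyboss=(.056,0,-.105),ball=(.119,.0,-.03),gauge=(.053,-.047,-.072)).items():
    p=w(z,x,y); q=proj(f,p); print(n,p.round(4),q.round(1),((q-[230,135]+.4)*5).round(0))
for r in greyrings(f): print(r)
E
```

```text
[[ 0.6586  0.128   0.0515]
 [ 0.7191 -0.1439  0.0515]
 [ 0.5937 -0.1718  0.0515]
 [ 0.5331  0.0997  0.0515]]
c [ 0.62615001 -0.02197801  0.0515    ]
[-0.21750468  0.97605928] [0.97583918 0.21849004] 0.001009638852240761
0.27850269314173365 0.12844566216416267
yaw 0.21925721712725646 0.22026685615102998
tip [0.6055 0.0707 0.124 ] [262.4 191.2] [164. 283.]
foot [0.6055 0.0707 0.058 ] [264.7 194.6] [176. 300.]
key [ 0.649  -0.1245  0.1   ] [350.5 170.7] [605. 181.]
keyboss [ 0.649  -0.1245  0.056 ] [349.3 173.6] [598. 195.]
ball [ 0.6327 -0.0513  0.119 ] [318.  177.7] [442. 215.]
gauge [ 0.5959 -0.1025  0.053 ] [340.3 197. ] [554. 312.]
(123.4, 181.9, 10.5, np.int32(207), array([0.6496, 0.408 ]), 0.767)
(434.3, 216.5, 12.0, np.int32(395), array([ 0.548 , -0.3255]), 0.637)
(433.7, 269.9, 12.5, np.int32(301), array([ 0.4223, -0.3193]), 0.529)
(161.8, 277.5, 12.7, np.int32(430), array([0.4216, 0.3198]), 0.529)
```

```bash
cat >> h.py <<'E'
from scipy.spatial.transform import Rotation as Rn
C=np.array([0.62615,-0.02198]); TH=0.2195
def T(x,y): 
    return C+np.array([x*np.cos(TH)-y*np.sin(TH),x*np.sin(TH)+y*np.cos(TH)])
def quat(a):
    X=np.array([0,0,-1.]);Z=np.array([np.cos(a),np.sin(a),0]);Y=np.cross(Z,X)
    return Rn.from_matrix(np.c_[X,Y,Z]).as_quat()
def best(p,a,j6=0.0):
    o=[]
    for b in (a,a+np.pi):
        q=kinematics.ik(list(p),list(quat(b)))
        if q is not None: o.append((abs(q[5]-j6),b,q))
    return min(o,key=lambda t:t[0])
def go(xy,z,a,j6=0.0):
    p=[xy[0],xy[1],z]; _,b,q=best(p,a,j6); env.reach(p,list(quat(b))); return b
def ml(xy,z,v=0.15,guard=None):
    return env.movel([xy[0],xy[1],z],velocity=v,guard=guard)
def st(tag=''):
    s=monitor.sense(); print(tag,'t%.1f'%s['clock'],'p',s['position'].round(4),'F',s['contact_force'].round(2),'M',s['ft_torque'].round(3),'gap %.3f'%s['finger_gap'],'j6 %.3f'%s['joints'][5]); return s
E
python3 - <<'E'
from h import *
a=TH+np.pi/2
env.close_gripper(40); st()
go(T(-.06,-.03),.22,a); st('above')
ml(T(-.06,-.03),.110); st('down')
g=ml(T(.045,-.03),.110,v=.06,guard=10); st('pushed %s'%g)
ml(T(-.03,-.03),.110); ml(T(-.06,-.03),.25)
st('up')
f=snap('top','t1.png');snap('side','s1.png')
for r in greyrings(f): print(r)
a=cv2.imread('pics/t1.png')
E
```

```text
t0.9 p [ 0.1902 -0.4893  0.2313] F [ 0.83 -0.06  0.26] M [-0.007  0.023  0.071] gap 0.000 j6 -0.223
above t3.0 p [ 0.574  -0.0652  0.22  ] F [0.05 0.73 0.6 ] M [-0.015  0.012 -0.008] gap 0.002 j6 1.037
down t3.9 p [ 0.5746 -0.0646  0.111 ] F [0.05 0.2  0.01] M [ 0.017 -0.014  0.009] gap 0.004 j6 1.037
pushed True t5.2 p [ 0.6575 -0.0455  0.1087] F [-6.27 -1.74  3.26] M [-0.238  0.775  0.013] gap 0.002 j6 1.106
up t6.8 p [ 0.5739 -0.0642  0.249 ] F [ 0.29 -0.44 -0.63] M [ 0.016 -0.04   0.006] gap 0.002 j6 1.038
(434.3, 216.7, 12.1, np.int32(400), array([ 0.5476, -0.3256]), 0.637)
(433.8, 269.8, 12.5, np.int32(438), array([ 0.4224, -0.3195]), 0.53)
(161.9, 277.4, 12.6, np.int32(445), array([0.4217, 0.3196]), 0.529)
```

View pics/t1.png

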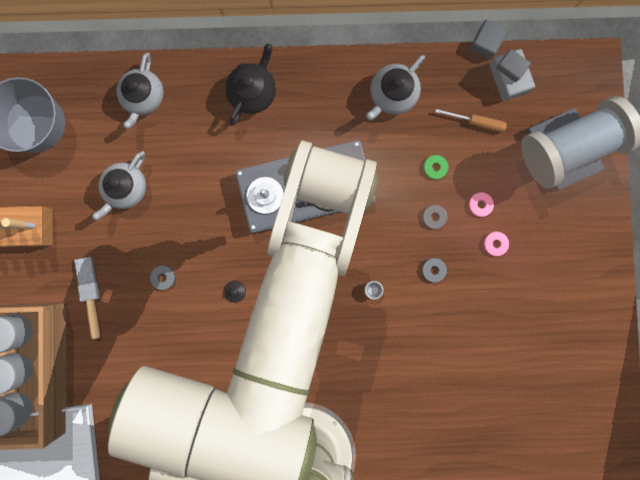

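View pics/s1.png

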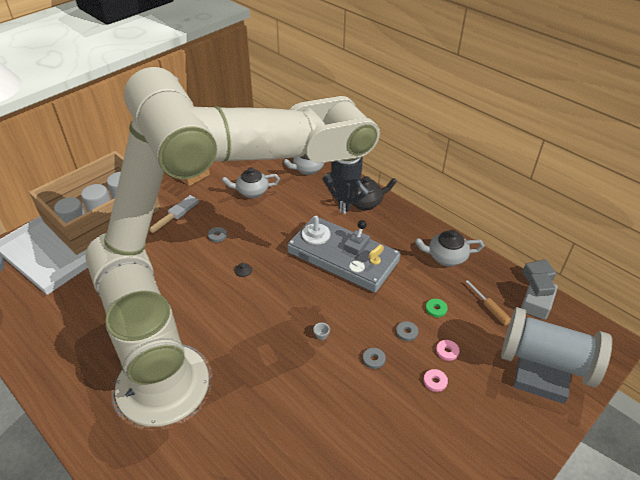

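Run:
```python
from h import *
a=TH+np.pi/2
env.release()
S=T(0,.095)
go(S,.22,a,1.0)
f=snap('side','s2.png')
g=ml(S,.0585,v=.1,guard=8); st('down %s'%g)
env.close_gripper(40); st('closed')
ml(S,.070,v=.05); st('lift1')
ml(S,.16); st('lift')
D=T(-.045,.005)
ml(D,.16); g=ml(D,.065); g=ml(D,.0475,v=.03,guard=6); st('set %s'%g)
env.release(); ml(D,.2); st('off')
env.reach([.40,-.12,.3],list(quat(1.57)))
f=snap('top','t3.png'); 
for r in greyrings(f): print(r)
z=cv2.imread('pics/t3.png')[125:245,225:385]; cv2.imwrite('pics/z3.png',cv2.resize(z,None,fx=5,fy=5,interpolation=cv2.INTER_CUBIC))
```

```text
down False t10.1 p [0.6057 0.0707 0.059 ] F [0.44 0.59 0.04] M [-0.     0.019  0.037] gap 1.001 j6 1.276
closed t10.6 p [0.6057 0.0707 0.0591] F [-1.7   0.03  6.68] M [-0.053  0.326 -0.054] gap 0.562 j6 1.276
lift1 t10.9 p [0.6055 0.0707 0.0702] F [ 0.15  0.8  -2.53] M [0.02  0.006 0.061] gap 0.563 j6 1.276
lift t11.7 p [0.6049 0.0708 0.1588] F [ 0.17  0.79 -2.03] M [-0.001  0.002 -0.003] gap 0.562 j6 1.276
set True t13.8 p [ 0.5812 -0.0269  0.0511] F [-2.47  0.06  6.27] M [ 0.01   0.264 -0.016] gap 0.563 j6 1.104
off t15.4 p [ 0.5807 -0.0268  0.199 ] F [0.36 0.27 0.11] M [-0.006  0.036  0.012] gap 0.999 j6 1.104
(434.1, 216.7, 11.9, np.int32(346), array([ 0.5475, -0.3251]), 0.637)
(161.9, 277.4, 12.7, np.int32(206), array([0.4218, 0.3198]), 0.529)
```

View pics/z3.png

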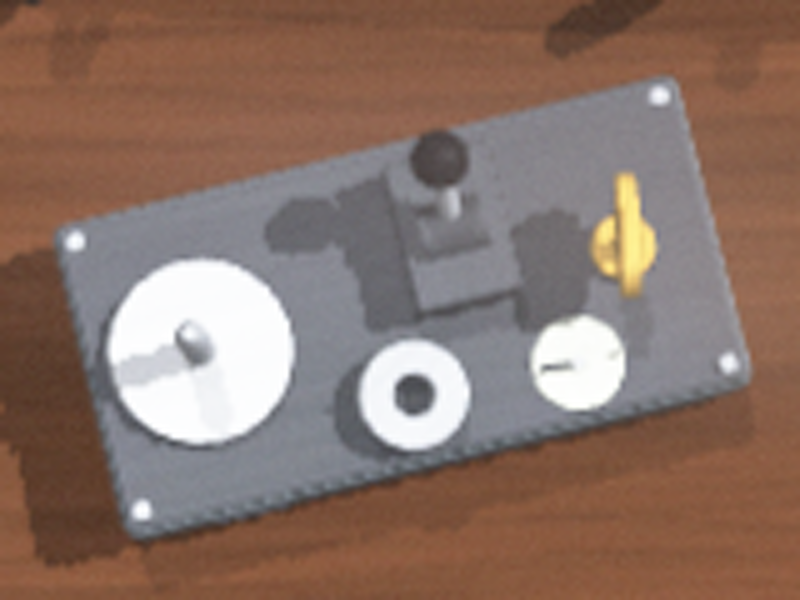

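The brake ball now leans to the far side, at zoom (440,158). The collar lies on the deck at (414,395), and the spindle and platter are bare. Next I'll pick the first ring, squeezing it in two directions so it is centred in the jaws.

```bash
cat >> h.py <<'E'
def pick(xy,zg,a,zlift=.2,eff=40):
    """two-way centring squeeze then grasp at yaw a+90"""
    env.release()
    b=go(xy,zg+.06,a,0.0); ml(xy,zg); env.close_gripper(eff); s=st('sq1')
    env.release(); ml(xy,zg+.03)
    go(xy,zg+.03,a+np.pi/2,0.0); ml(xy,zg,v=.1); env.close_gripper(eff); s=st('sq2')
    ml(xy,zg+.05,v=.1); s=st('lifted')
    ml(xy,zlift,v=.25)
    return s
E
python3 - <<'E'
from h import *
pick([.4224,-.3195],0.0,0.0)
S=T(0,.095)
go(S,.2,TH+np.pi/2,0.0); st('above')
g=ml(S,.131,v=.1,guard=8); s=st('tip %s'%g)
if not g:
    g=ml(S,.108,v=.03,guard=6); st('in %s'%g)
snap('side','s4.png');snap('top','t4.png')
z=cv2.imread('pics/s4.png')[150:310,230:430]; cv2.imwrite('pics/z4.png',cv2.resize(z,None,fx=4,fy=4,interpolation=cv2.INTER_CUBIC))
E
```

```text
sq1 t20.6 p [ 0.4228 -0.3199  0.0014] F [-0.41  1.74 10.01] M [0.27  0.391 0.041] gap 0.645 j6 -0.869
sq2 t23.6 p [ 0.4227 -0.3198  0.0013] F [-1.97  2.66 10.48] M [ 0.451  0.456 -0.096] gap 0.655 j6 0.702
lifted t24.2 p [ 0.4222 -0.3193  0.0496] F [ 0.37  0.05 -0.92] M [ 0.033 -0.015 -0.033] gap 0.655 j6 0.702
above t26.6 p [0.6055 0.0696 0.1999] F [-0.17 -1.14 -0.15] M [ 0.027  0.062 -0.016] gap 0.653 j6 1.275
tip False t27.4 p [0.6058 0.0706 0.1317] F [-0.64 -0.54 -0.41] M [-0.072  0.016  0.019] gap 0.658 j6 1.276
in False t28.3 p [0.6056 0.0707 0.1082] F [ 0.17  0.17 -0.98] M [ 0.011 -0.037  0.029] gap 0.656 j6 1.276
```

View pics/z4.png

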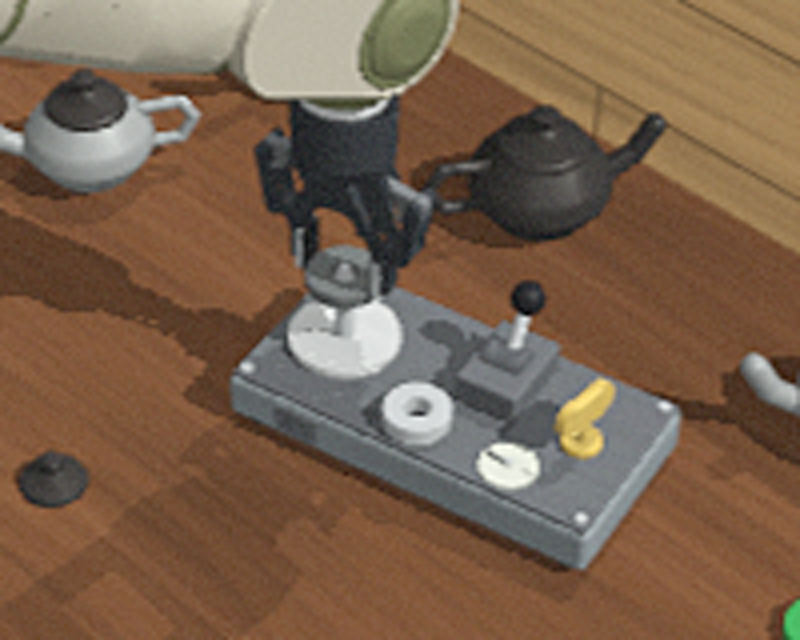

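The ring's bore is over the spindle, with the tip visible through it at about (345,270), and the side force is low. I'll lower it and release, then fetch the next ring.

```bash
cat >> h.py <<'E'
def place(zc):
    S=T(0,.095)
    go(S,.2,TH+np.pi/2,0.0); 
    g=ml(S,.131,v=.1,guard=8); s=st('tip %s'%g)
    if g: return False
    g=ml(S,.108,v=.05,guard=6); s=st('in %s'%g)
    if g: return False
    return lower(zc)
def lower(zc):
    S=T(0,.095)
    if zc+.01<.106: g=ml(S,zc+.01,v=.08,guard=8); s=st('low %s'%g)
    g=ml(S,zc-.004,v=.03,guard=5); s=st('seat %s'%g)
    env.release(); ml(S,.2,v=.25); st('off'); return True
def look(n):
    f=snap('top',n)
    for r in greyrings(f): print(r)
    im=cv2.imread('pics/'+n)
    cv2.imwrite('pics/z'+n,cv2.resize(im[125:315,140:460],None,fx=2.5,fy=2.5,interpolation=cv2.INTER_CUBIC)); return f
E
python3 - <<'E'
from h import *
lower(.059)
env.reach([.42,0.05,.3],list(quat(1.57)))
look('t5.png')
E
```

```text
low False t29.1 p [0.6057 0.0707 0.0691] F [ 0.15  0.69 -1.07] M [-0.006 -0.044 -0.045] gap 0.657 j6 1.276
seat True t29.4 p [0.6057 0.0707 0.0594] F [-1.29  0.17  6.62] M [-0.033  0.25  -0.064] gap 0.657 j6 1.276
off t30.6 p [0.6048 0.0708 0.1984] F [ 0.19  0.37 -0.88] M [ 0.01  -0.019 -0.031] gap 0.999 j6 1.276
(122.5, 178.5, 13.4, np.int32(295), array([0.6578, 0.4102]), 0.775)
(434.3, 216.5, 12.0, np.int32(278), array([ 0.548 , -0.3255]), 0.637)
```

View pics/zt5.png

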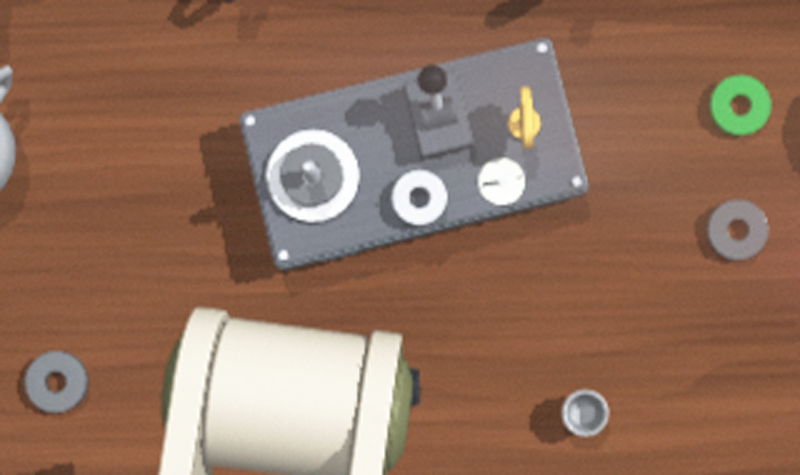

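Ring one lies flat on the platter at (312,175). The others haven't moved: (738,230) and (56,382). Next is the right-hand one.

Run:
```python
from h import *
go([.5478,-.3254],.2,0.0)
s=pick([.5478,-.3254],0.002,0.0)
if .6<s['finger_gap']<.7:
    print(place(.071))
    env.reach([.42,-.12,.3],list(quat(1.57)))
    look('t6.png')
```

```text
sq1 t36.5 p [ 0.5485 -0.3259  0.0042] F [-2.3   2.09 10.5 ] M [ 0.367  0.398 -0.07 ] gap 0.651 j6 -0.720
sq2 t39.5 p [ 0.5482 -0.3258  0.0032] F [-0.5   0.69  5.88] M [ 0.018  0.197 -0.006] gap 0.643 j6 0.851
lifted t40.1 p [ 0.5475 -0.3252  0.0515] F [ 0.41  2.19 -0.96] M [-0.009  0.025  0.063] gap 0.641 j6 0.851
tip False t43.2 p [0.6058 0.0707 0.1317] F [-0.12  0.36  0.2 ] M [-0.006 -0.016  0.022] gap 0.643 j6 1.276
in False t43.8 p [0.6055 0.0707 0.108 ] F [ 0.7   0.02 -0.78] M [-0.056  0.006  0.03 ] gap 0.644 j6 1.276
low False t44.3 p [0.6055 0.0707 0.0808] F [ 0.6  -0.7  -0.53] M [ 0.017  0.036 -0.004] gap 0.640 j6 1.276
seat True t44.6 p [0.6059 0.0708 0.0731] F [-0.6   0.71  3.3 ] M [0.212 0.02  0.024] gap 0.644 j6 1.276
off t45.7 p [0.6049 0.0708 0.1986] F [-0.15  0.3  -0.39] M [-0.015  0.001  0.037] gap 1.000 j6 1.276
True
(123.7, 179.8, 11.7, np.int32(261), array([0.6548, 0.4074]), 0.771)
(263.6, 194.7, 12.6, np.int32(214), array([0.6104, 0.0768]), 0.615)
```

View pics/zt6.png

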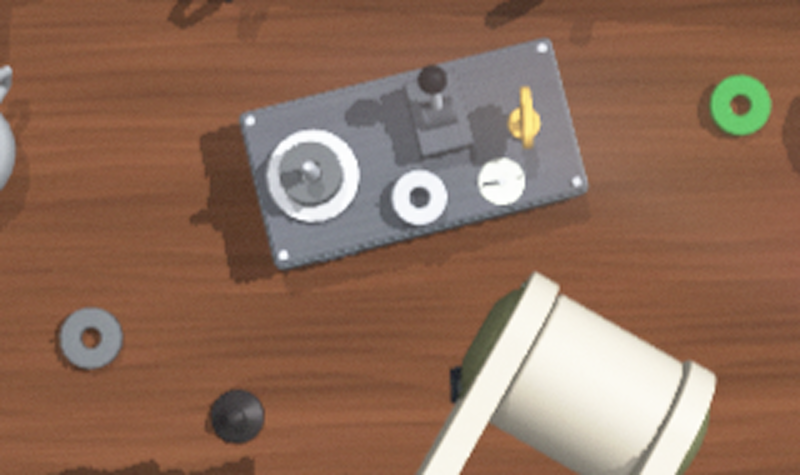

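The left ring has been knocked aside, from (56,382) to zoom (91,338), which is about pixel (176.1,259.9). I'll measure it again and then pick it.

Run:
```python
from h import *
f=snap('top','t7.png')
p0=ray(f,176.1,259.9,.012)[:2]
im=f['frame'].astype(int)[240:282,155:197]; m=((im.max(2)-im.min(2)<30)&(im.max(2)>60)).astype(np.uint8)
n,l,stt,c=cv2.connectedComponentsWithStats(m); i=1+np.argmax(stt[1:,4])
(cx,cy),r=cv2.minEnclosingCircle(np.argwhere(l==i)[:,::-1].astype(np.float32)); p=ray(f,cx+155,cy+240,.012)[:2]
print(p0,p,r,stt[i])
if np.linalg.norm(p-p0)<.003 and 11<r<14:
    go(p,.2,0.0)
    s=pick(p,0.003,0.0)
    if .6<s['finger_gap']<.7:
        print(place(.083))
        env.reach([.40,-.05,.3],list(quat(1.57)))
        look('t8.png'); snap('side','s8.png')
        z=cv2.imread('pics/s8.png')[180:300,270:420]; cv2.imwrite('pics/zs8.png',cv2.resize(z,None,fx=5,fy=5,interpolation=cv2.INTER_CUBIC))
```

```text
[0.46186395 0.2858726 ] [0.46177356 0.28610877] 12.769683837890625 [  9   8  25  25 459]
sq1 t52.6 p [0.4625 0.2864 0.0048] F [-3.32 -1.04 12.42] M [-0.296  0.652  0.157] gap 0.639 j6 0.339
sq2 t55.6 p [0.4622 0.2863 0.0044] F [-3.37 -2.06 10.11] M [-0.276  0.519 -0.118] gap 0.650 j6 -1.232
lifted t56.3 p [0.4615 0.286  0.0526] F [ 0.43 -0.56 -0.18] M [-0.015  0.021 -0.061] gap 0.639 j6 -1.232
tip False t60.0 p [0.6058 0.0707 0.1317] F [0.48 0.07 0.05] M [ 0.04   0.015 -0.042] gap 0.642 j6 1.276
in False t60.6 p [0.6055 0.0707 0.108 ] F [ 0.16 -0.06 -1.  ] M [ 0.024  0.003 -0.014] gap 0.639 j6 1.276
low False t60.9 p [0.6052 0.0708 0.0926] F [-0.28 -0.51  0.43] M [-0.005 -0.052 -0.015] gap 0.642 j6 1.276
seat True t61.3 p [0.606  0.0707 0.0865] F [-0.96 -0.44  4.92] M [-0.03   0.235 -0.01 ] gap 0.640 j6 1.276
off t62.3 p [0.6052 0.0707 0.1996] F [ 0.47 -0.57 -0.56] M [-0.007  0.011  0.029] gap 0.997 j6 1.276
True
```

View pics/zt8.png

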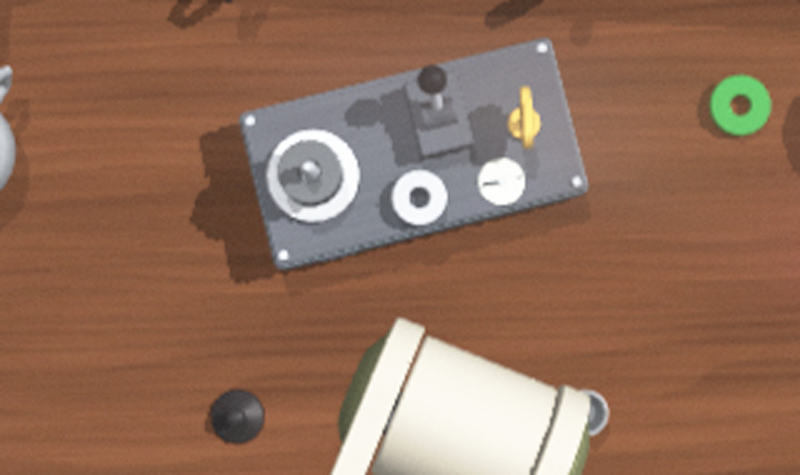

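View pics/zs8.png

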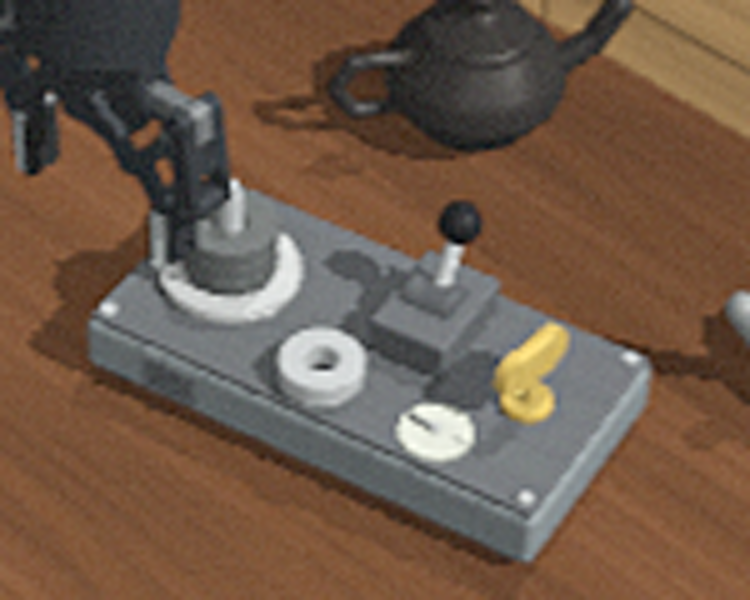

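All three rings are stacked, at zoom (235,255) in the side view. Now the collar goes back on; its centre is at top zoom (419,197).

Run:
```python
from h import *
f=snap('top')
im=f['frame'].astype(int)[185:222,288:326]; m=((im.min(2)>175)).astype(np.uint8)
n,l,stt,c=cv2.connectedComponentsWithStats(m); 
i=1+np.argmax(stt[1:,4]); print(stt[1:])
(cx,cy),r=cv2.minEnclosingCircle(np.argwhere(l==i)[:,::-1].astype(np.float32)); p=ray(f,cx+288,cy+185,.066)[:2]
p2=ray(f,307.3,203.5,.066)[:2]
print(p,p2,r,T(-.045,.005))
```

```text
[[  9   8  22  22 328]]
[ 0.5818494  -0.02635277] [ 0.58161264 -0.02622789] 10.961999893188477 [ 0.581141   -0.02689834]
```

Run:
```python
from h import *
D=np.array([.5815,-.0267]); a=TH+np.pi/2
env.release(); go(D,.2,a); ml(D,.0515,guard=8); env.close_gripper(40); st('grip')
ml(D,.2); s=st('lift')
if .5<s['finger_gap']<.62:
    print(place(.095))
    env.reach([.40,-.05,.3],list(quat(1.57)))
    look('t9.png'); snap('side','s9.png')
    z=cv2.imread('pics/s9.png')[180:300,270:420]; cv2.imwrite('pics/zs9.png',cv2.resize(z,None,fx=5,fy=5,interpolation=cv2.INTER_CUBIC))
```

```text
grip t69.6 p [ 0.5818 -0.0268  0.0524] F [-1.82 -0.02  5.65] M [0.03  0.334 0.039] gap 0.562 j6 1.104
lift t70.8 p [ 0.5811 -0.0266  0.199 ] F [ 0.75  1.14 -2.08] M [0.018 0.007 0.022] gap 0.563 j6 1.104
tip False t72.1 p [0.6058 0.0706 0.1317] F [-0.11  0.26 -1.79] M [-0.001  0.011  0.008] gap 0.560 j6 1.276
in False t72.7 p [0.6055 0.0708 0.108 ] F [-0.05  0.24 -0.71] M [-0.019  0.021  0.021] gap 0.562 j6 1.276
low False t72.9 p [0.6054 0.0708 0.1049] F [ 0.06 -0.19 -1.96] M [ 0.023 -0.018 -0.027] gap 0.564 j6 1.276
seat True t73.3 p [0.6058 0.0708 0.0965] F [-1.23  0.87  4.  ] M [ 0.023  0.096 -0.014] gap 0.559 j6 1.276
off t74.3 p [0.6053 0.0708 0.1999] F [-0.08  0.29 -1.19] M [ 0.041 -0.032 -0.021] gap 1.002 j6 1.276
True
```

View pics/zs9.png

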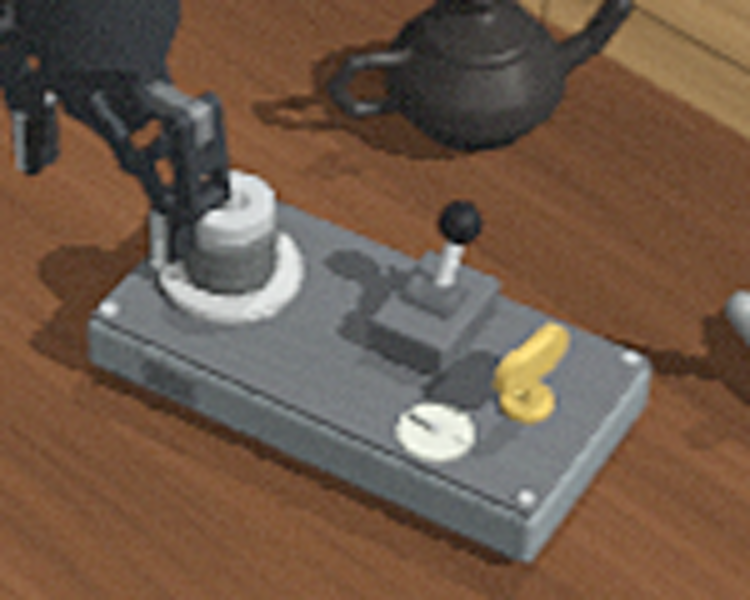

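View pics/zt9.png

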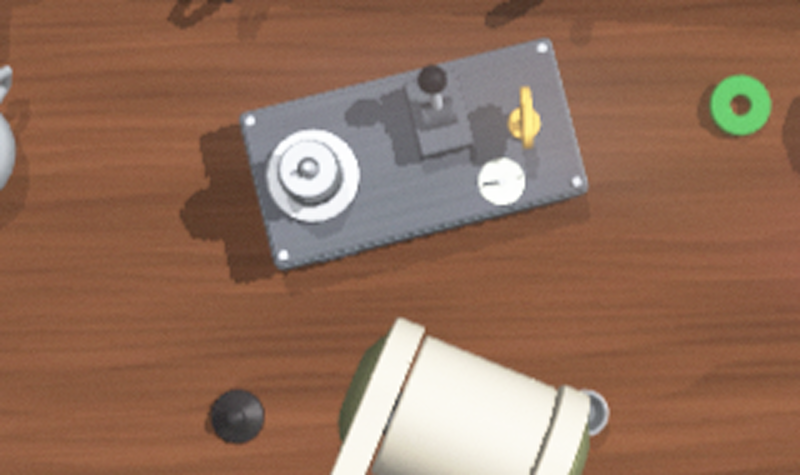

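Run:
```python
from h import *
f=snap('top')
im=f['frame'].astype(int); m=((im[...,0]-im[...,2]>70)&(im[...,0]>150)).astype(np.uint8); m[:150]=0;m[195:]=0;m[:,:335]=0;m[:,365:]=0
pts=np.argwhere(m>0)[:,::-1]; print(len(pts),pts.min(0),pts.max(0))
A=np.array([600,125])/5+[230,135]-np.array([.4,.4]);B=np.array([606,240])/5+[230,135]-.4
d=ray(f,*A,.1)-ray(f,*B,.1); print('wing len',np.linalg.norm(d),'yaw',np.arctan2(d[1],d[0]),'mid',(ray(f,*A,.1)+ray(f,*B,.1))/2)
K=T(0,-.105);print(K)
wy=np.arctan2(d[1],d[0])
for b in (wy+np.pi/2,wy-np.pi/2):
    q=kinematics.ik([K[0],K[1],.067],list(quat(b))); print(b,q)
z=cv2.imread('pics/t9.png')[150:210,325:370]; cv2.imwrite('pics/zk.png',cv2.resize(z,None,fx=10,fy=10,interpolation=cv2.INTER_CUBIC))
```

```text
174 [343 160] [355 183]
wing len 0.05160758794344944 yaw 0.021395021589611037 mid [ 0.64820261 -0.1236825   0.1       ]
[ 0.64901287 -0.12446068]
1.5921913483845076 [-3.66378699e-01  7.61605966e-01  1.22616537e+00 -4.44089210e-16
  1.15382132e+00 -1.95857005e+00]
-1.5494013052052855 [-3.66378699e-01  7.61605966e-01  1.22616537e+00 -4.44089210e-16
  1.15382132e+00  1.18302261e+00]
```

View pics/zk.png

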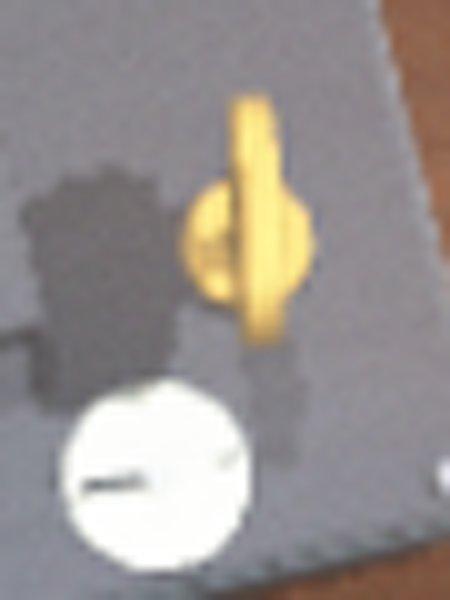

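The collar is seated on top of the stack. The key wing sits at about 0.19 rad, and the gauge agrees. Clockwise is increasing j6, starting from -1.96, so I'll grip and wind in small steps while watching the torque.

Run:
```python
from h import *
K=T(0,-.105); b=.025+np.pi/2
env.release()
q=kinematics.ik([K[0],K[1],.2],list(quat(b))); print(q.round(3) if q is not None else None)
env.set_joints(list(q)); st('above')
g=ml(K,.070,guard=6); st('down %s'%g)
if not g:
    env.close_gripper(50); s=st('grip')
    q0=np.array(s['joints']); 
    for k in range(1,5):
        q=q0.copy(); q[5]=q0[5]+.3*k; env.set_joints(list(q)); st('w%.1f'%(.3*k))
    snap('side','s10.png')
    z=cv2.imread('pics/s10.png')[180:300,270:420]; cv2.imwrite('pics/zs10.png',cv2.resize(z,None,fx=5,fy=5,interpolation=cv2.INTER_CUBIC))
```

```text
[-0.366  0.643  1.076 -0.     1.423 -1.962]
above t78.5 p [ 0.6488 -0.1244  0.2011] F [ 0.23 -0.41  0.57] M [-0.05  -0.021  0.005] gap 1.002 j6 -1.962
down False t79.5 p [ 0.6495 -0.1247  0.0713] F [-0.06  0.11 -0.12] M [ 0.006 -0.006 -0.002] gap 1.002 j6 -1.962
grip t80.2 p [ 0.649  -0.1247  0.0702] F [-1.02 -1.73  1.54] M [-0.223  0.088  0.039] gap 0.111 j6 -1.962
w0.3 t80.6 p [ 0.6491 -0.1247  0.0702] F [-0.01  0.01  1.2 ] M [-0.025 -0.01  -0.075] gap 0.104 j6 -1.666
w0.6 t81.0 p [ 0.6491 -0.1246  0.0702] F [-0.35  0.3   0.68] M [ 0.047 -0.062 -0.015] gap 0.105 j6 -1.368
w0.9 t81.4 p [ 0.6491 -0.1246  0.0702] F [1.17 1.39 0.09] M [ 0.215 -0.183 -0.111] gap 0.112 j6 -1.069
w1.2 t81.8 p [ 0.6492 -0.1246  0.0702] F [1.73 2.04 0.23] M [ 0.282 -0.346 -0.073] gap 0.107 j6 -0.769
```

View pics/zs10.png

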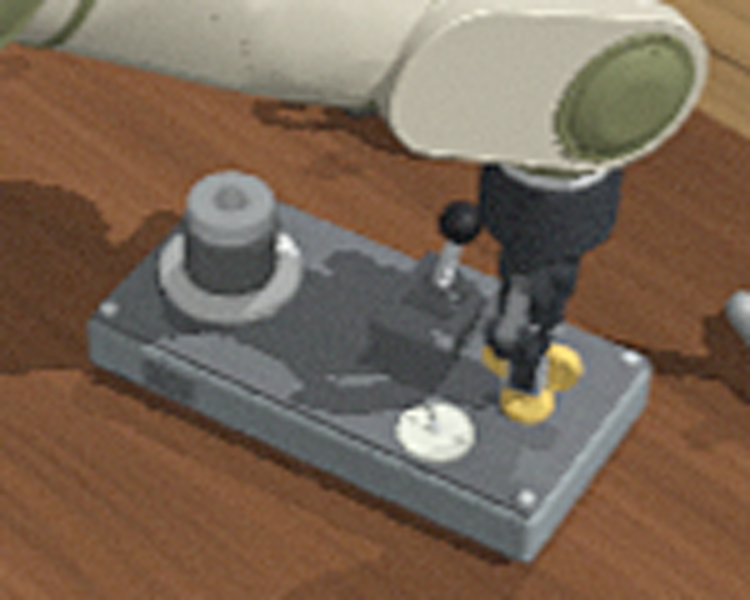

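The wing has turned between the jaws and the gauge pointer has swung to (432,415), so it's winding. I'll carry on.

Run:
```python
from h import *
q0=np.array(monitor.sense()['joints'])
for j in np.arange(-.47,2.8,.35).tolist()+[2.74]:
    q=q0.copy(); q[5]=j; env.set_joints(list(q)); s=st('w')
    if np.linalg.norm(s['contact_force'])>15 or not .06<s['finger_gap']<.16: print('stop');break
snap('side','s11.png')
z=cv2.imread('pics/s11.png')[180:300,270:420]; cv2.imwrite('pics/zs11.png',cv2.resize(z,None,fx=5,fy=5,interpolation=cv2.INTER_CUBIC))
```

```text
w t82.2 p [ 0.6492 -0.1246  0.0702] F [ 2.76  1.11 -0.07] M [ 0.189 -0.431 -0.058] gap 0.107 j6 -0.476
w t82.6 p [ 0.6493 -0.1246  0.0702] F [ 4.06 -0.04  0.05] M [ 0.109 -0.584 -0.039] gap 0.109 j6 -0.126
w t83.1 p [ 0.6494 -0.1246  0.0702] F [ 4.54 -0.2  -1.67] M [-0.009 -0.773 -0.039] gap 0.110 j6 0.224
w t83.5 p [ 0.6494 -0.1247  0.0702] F [ 5.16  0.6  -1.96] M [ 0.058 -0.836 -0.091] gap 0.106 j6 0.575
w t83.9 p [ 0.6495 -0.1248  0.0702] F [ 5.41 -0.33 -1.89] M [-0.051 -0.833 -0.059] gap 0.107 j6 0.925
w t84.3 p [ 0.6495 -0.1249  0.0702] F [ 5.03 -1.08 -1.6 ] M [-0.071 -0.844 -0.044] gap 0.109 j6 1.275
w t84.8 p [ 0.6494 -0.1249  0.0702] F [ 5.45 -0.44 -2.23] M [-0.223 -0.801 -0.024] gap 0.110 j6 1.625
w t85.2 p [ 0.6494 -0.125   0.0702] F [ 5.38 -0.84 -1.44] M [-0.197 -0.746 -0.068] gap 0.109 j6 1.975
w t85.6 p [ 0.6493 -0.125   0.0703] F [ 4.32 -1.72 -1.33] M [-0.336 -0.722  0.007] gap 0.109 j6 2.323
w t86.0 p [ 0.6492 -0.125   0.0702] F [ 4.04 -2.06 -1.18] M [-0.464 -0.652 -0.021] gap 0.108 j6 2.671
w t86.3 p [ 0.6492 -0.125   0.0702] F [ 3.03 -3.17 -2.06] M [-0.454 -0.596 -0.031] gap 0.105 j6 2.731
```

View pics/zs11.png

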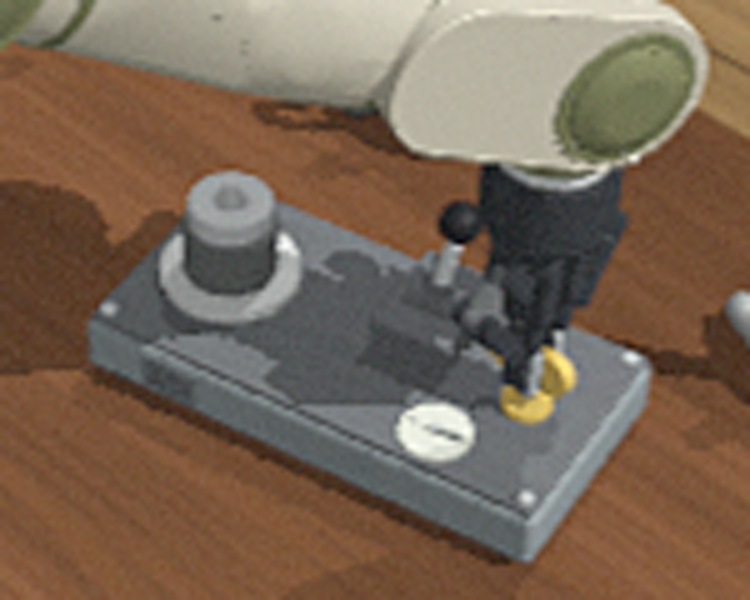

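Run:
```python
from h import *
env.release(); st('rel'); p=monitor.sense()['position']
ml(p[:2],.25); env.reach([.40,-.05,.3],list(quat(1.57))); st()
f=look('t12.png'); snap('side','s12.png')
a=cv2.resize(cv2.imread('pics/t12.png')[150:210,325:370],None,fx=8,fy=8,interpolation=cv2.INTER_CUBIC)
b=cv2.resize(cv2.imread('pics/s12.png')[215:285,340:400],None,fx=7,fy=7,interpolation=cv2.INTER_CUBIC)
c=np.zeros((490,790,3),np.uint8); c[:480,:360]=a; c[:490,365:785]=b; cv2.imwrite('pics/zk12.png',c)
cv2.imwrite('pics/zs12.png',cv2.resize(cv2.imread('pics/s12.png')[180:300,270:420],None,fx=5,fy=5,interpolation=cv2.INTER_CUBIC))
```

```text
rel t87.1 p [ 0.6491 -0.1245  0.0702] F [-0.25  0.   -0.04] M [-0.034  0.017  0.026] gap 0.994 j6 2.740
 t92.3 p [ 0.4  -0.05  0.3 ] F [-0.27 -0.62  0.38] M [ 0.003  0.011 -0.064] gap 0.997 j6 -1.987
(122.0, 179.5, 13.8, np.int32(315), array([0.6555, 0.4114]), 0.774)
```

View pics/zk12.png

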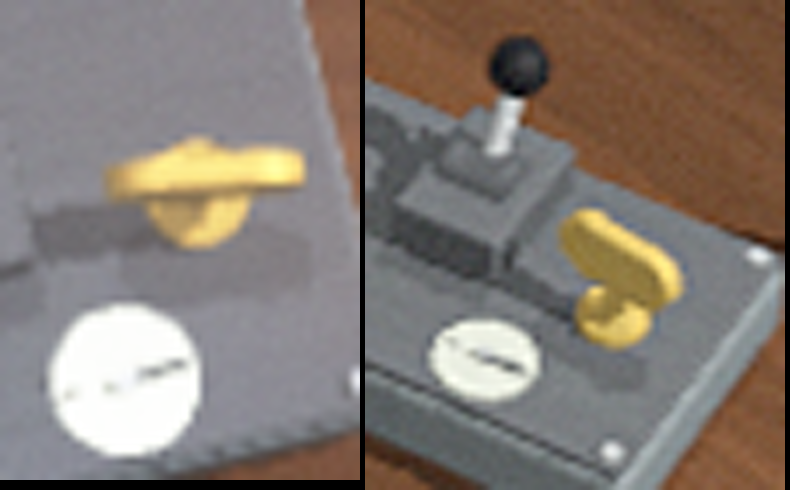

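View pics/zt12.png

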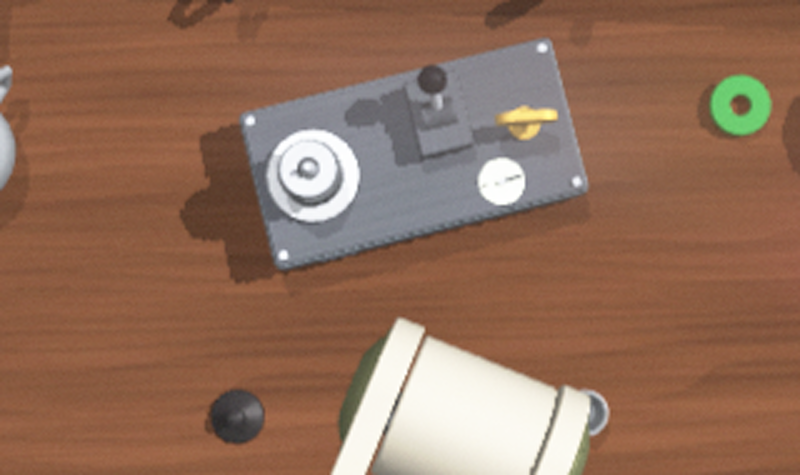

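View pics/zs12.png

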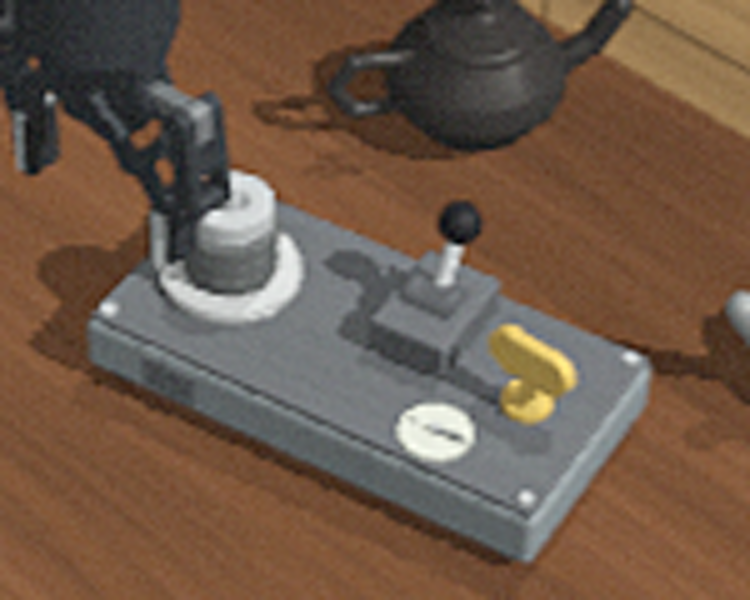

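The gauge points to -y, with a tilt of 0.23 against the expected 0.25. The wing is 4.7 rad on from where it started, which puts the key at about 4.9. The brake ball at (460,222) is still over, the stack and collar are flat, and the arm is clear. Handing in.

Run:
```python
from h import *
st(); job.hand_in();
```

```text
t92.4 p [ 0.4  -0.05  0.3 ] F [0.1  0.24 0.63] M [0.012 0.007 0.002] gap 1.000 j6 -1.987
the job is handed in; nothing more can be done
```

I handed the job in at 92 s of the 210 s allowed, and my last checks found nothing wrong; no verdict was reported.

- **Brake:** I swung the lever to the far side first. It was still over in the last pictures.
- **Rings and collar:** I found three grey rings on the bench. I set the collar on the deck, stacked the rings on the spindle and put the collar back on top. One ring was knocked aside partway through, so I measured it again before picking it. The collar came to rest at the height expected for three rings (within about 1 mm), and the stack looks flat in both views.
- **Key:** I wound it clockwise in small steps of 0.06 to 0.35 rad within a single grip, about 4.7 rad in all, without regripping. The wing angle puts the key at about 4.89 rad. The gauge points to the turntable's -y, though I can read it only to about 0.1 rad.
- **Surroundings:** The cup, lid, teapots and coloured look-alike rings seemed unmoved by eye, but I did not measure them. The arm ended clear with the gripper empty, and I saw no slackening of the grip.

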